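Tip the dried bottle caps from the corner-spout tray into the bin

ROBOT

A 7-joint arm with a two-finger parallel gripper is mounted at the origin on the work surface. World frame = base frame: x ahead of the robot, y to its left, z up, the work surface at z = 0. Lengths are in m, angles in rad, forces in N, time in s.
With the tool pointing down it reaches from about 0.35 to 0.9 m from the base axis. Payload 8.1 kg.
Tool frame: the origin (TCP) lies between the finger pads; the fingertips stand ahead of it and the grasp point (between the pads) is the TCP (arm.nose_length is the z of the fingertips in the tool frame, in m); z points along the fingers, y is the line along which they close (so a half turn about z gives the same grasp; the last joint's range is limited). The gripper opens to 92 mm and grips with 3 to 60 N. Pads are 19 mm wide; open, the fingers measure 130 mm over their backs; the gripper's body (75 mm by 190 mm) begins 47 mm behind the grasp point.
Start: joints at [1.075, 0.434, 0.025, 1.573, -0.012, 1.134, -0.075], TCP at [0.239, -0.577, 0.246] pointing down, gripper open.
Joint ranges: [-2.62, 2.62], [-0.44, 2.09], [-1.27, 1.32], [0.08, 2.57], [-1.32, 4.46], [0.12, 2], [-2.74, 2.74]. Speed limits (rad/s): [2.22, 2.22, 3.01, 3.01, 3.14, 3.14, 3.14].

INTERFACE

Orientations are given as a rotation vector (axis times angle).
In Python, from cell import sensors, optics, arm gives the robot as it stands.
- The arm moves only by the tool arm_command, never from a script. Its argument "deltas" is one flat list of numbers, 7 for each row, row after row: the turn, a rotation vector about the world's x, y, z as a fraction of full scale, then the shift along the world's x, y, z as a fraction of full scale, then the finger opening in mm, from 0 to 91.8. In form: [wx, wy, wz, dx, dy, dz, fingers, wx, wy, wz, dx, dy, dz, fingers, ...]. A call has 1 to 20 rows; each row is the pose to reach, as a shift and turn from the pose commanded when the call began; what a row does not reach only later rows make up. Full scale, the value 1, is 1 m for a shift and 90 degrees for a turn. A row lasts 1/10 s, in which the tool goes at most 50 mm and 8.59 degrees, less where a joint would pass 70% of its speed; a pose out of reach is approached as far as the arm can. A call with a number of a shift or a turn outside -1 to 1 is refused whole. A call with a gripper value outside its range is refused whole. The fingers move at their own pace and stop on an object; "force" is the grip in N (left out, the last holds). Time passes only in rows, so rows that repeat a pose let the fingers close. It gives the time, the measured TCP pose, the force, the opening and the grip force at its end, in the units of the state.
- sensors.observe(): the state, without advancing time (a new reading comes with each control period).
- optics.get_image(name): name is "scene" or "side" or "wrist"; returns the picture (480x640x3 uint8, blue, green, red); there is no depth.
- optics.calibration(name): a dict with "camera_matrix" (3x3 intrinsics, pixels), "rvec" (rotation vector, rad) and "tvec" (3), from world to camera coordinates, as OpenCV has them. Camera axes: x right, y down, z forward; pixel columns grow to the right and rows downward; lengths in m; the calibration is good to about 2 mm. The wrist camera is an equidistant fisheye: a pixel r from the principal point sees the ray r / f radians off the axis. A picture is of the moment at which its call begins: read the wrist's pose just before it. calibration takes no time and is no camera call; for the wrist camera it gives the pose at the moment of the call.
- arm.sign_off(): hands the job in; it is judged then, once.
The state is a dict: "clock": time; "joints": joint angles; "dq": joint speeds; "joint_efforts": joint torques, N m; "position": TCP position; "ee_rot": TCP orientation; "force": force on the tool from outside, world axes, zero at the start; "ft_torque": the same for the moment, N m; "width": opening from 0.0 (shut) to 1.0 (fully open); "gripper_force": force on a finger pad.
Only numpy, scipy, OpenCV 4.12 (cv2) and the standard library are available. Lean on these libraries where they do the work, as an engineer would, in place of code of your own. Each camera call takes 0.05 s, during which the arm holds its last target. There are 200 camera calls.

TASK

The washed bottle caps in the corner-spout drying tray are dry and belong in the empty steel bin. Carry the tray over with the caps in it, stand it with its back feet on the bench and its spout resting on the bin's rim, and let go. Then take it by the grip tab at the corner opposite the spout, tip it up about the spout until all four caps have slid into the bin, lower it until it stands on its feet again and let go, without disturbing the other things on the bench.

Things in the scene. Friction and masses are not known exactly. Their poses are not given: they have to be found in the camera images.
- tray: square drying tray of bare sheet steel, 190 x 190 mm, about 0.37 kg plus the caps, on four 12 mm rubber feet. Origin: centre, at the undersides of the feet; z up. x runs along the tray's DIAGONAL to the spout corner, y along the other diagonal. Floor 3 mm thick, underside at z = 12 mm; walls 3 mm thick stand to z = 40 mm. Corners at x = +134 (spout), x = -134 (back), y = +-134 mm.
- tray_spout (a point): tip of the pouring lip: spout corner of the tray's floor, at its underside (x = 134, y = 0, z = 12 mm in the tray's frame). The two walls end 80 mm before this corner; the notch is 113 mm wide and the bare floor corner beyond it, reaching 57 mm ahead of the wall ends, is the lip; all of it should lie over the bin when pouring.
- tray_foot (a point): point midway between the two back feet, at their undersides (x = -85 mm in the tray's frame; these feet stand at y = +-30, the front feet at x = 50, y = +-62 mm; each is 18 mm across).
- tray_bail (a point): middle of the tray's fixed wire bail: a round bar 10 mm thick along the tray's y axis, straight for 93 mm to either side, its axis at x = -15, z = 85 mm in the tray's frame. Grip it across (fingers closing along the tray's x). The loaded tray hangs about level from it like a basket and can turn about the bar in the fingers, so it cannot be tipped by the bail. The caps below reach to z = 35 mm.
- tray_tab: flat dark steel grip tab standing in the tray's back corner, part of the tray and made for tipping it: 8 mm thick (along y), 34 mm long (along x); its axes are the tray's. Origin at x = -112, y = 0, z = 63 mm in the tray's frame, 15 mm below the tab's top edge; the tab sticks up 38 mm above the walls. Grip it across, fingers closing along y.
- bin: plain open steel bin, 200 mm (its x) x 150 mm (its y) outside, 45 mm high, walls and floor 4 mm; heavy, it does not move. Origin: centre of its underside, z up. It stands on the left or on the right of the bench, with the tray on the other side.
- bin_rim (a point): centre of the bin's mouth at the height of its rim, 45 mm above the bench. With the lip laid across a long side's rim, the tip 50 to 60 mm past the rim's outer face and the tray's back feet on the bench, the tray leans back about 0.2 rad (spout high) and stands by itself.
- cap0: one of four equal ribbed white plastic bottle caps, 36 mm across, 20 mm high, about 15 g, lying loose in the tray. Origin: centre of its underside as it starts. Caps begin to slide on the tray's steel at a slope of about 0.2 rad; along a side wall they need 0.35 to 0.6 rad of tilt.
- cap0_center (a point): middle of cap0, 10 mm from either face.
- cap1: one of four equal ribbed white plastic bottle caps, 36 mm across, 20 mm high, about 15 g, lying loose in the tray. Origin: centre of its underside as it starts. Caps begin to slide on the tray's steel at a slope of about 0.2 rad; along a side wall they need 0.35 to 0.6 rad of tilt.
- cap1_center (a point): middle of cap1, 10 mm from either face.
- cap2: one of four equal ribbed white plastic bottle caps, 36 mm across, 20 mm high, about 15 g, lying loose in the tray. Origin: centre of its underside as it starts. Caps begin to slide on the tray's steel at a slope of about 0.2 rad; along a side wall they need 0.35 to 0.6 rad of tilt.
- cap2_center (a point): middle of cap2, 10 mm from either face.
- cap3: one of four equal ribbed white plastic bottle caps, 36 mm across, 20 mm high, about 15 g, lying loose in the tray. Origin: centre of its underside as it starts. Caps begin to slide on the tray's steel at a slope of about 0.2 rad; along a side wall they need 0.35 to 0.6 rad of tilt.
- cap3_center (a point): middle of cap3, 10 mm from either face.
- dishes: stack of three clear round culture dishes, 90 mm across, 45 mm high; a bystander. Origin: centre of its underside.
- timer: white bench timer, 55 x 75 x 22 mm; a bystander. Origin: centre of its underside.
- media: clear glass medium bottle, 68 mm across, 150 mm high; a bystander. Origin: centre of its underside.
- pot: clear lidded sample pot, 60 mm across, 72 mm high; a bystander. Origin: centre of its underside.
- case: closed steel instrument case, 85 x 190 x 30 mm; a bystander. Origin: centre of its underside.
- rack: white tube rack, 80 x 200 x 60 mm, tubes reaching to 114 mm; a bystander. Origin: centre of its underside.
- pipette: hand pipette lying on its side, 270 mm long, 29 mm high; a bystander. Origin: under its middle, at the bench.
Things that resemble listed ones, but are neither listed nor needed, are in the scene too. What is shaped like the cap1 but brown is not meant. Leave any purple look-alike of the cap0 alone.

How it is judged:
On the way, in this order (a step that is already met when the one before it is completed fails the run):
1. the tray stands on the bench, its spout resting on the bin's rim over the mouth, all four caps still in it, and the fingers have let go (x of tray_spout in the frame of bin between -0.098 and 0.098 m and y of tray_spout in the frame of bin between -0.073 and 0.073 m and z of tray_spout in the frame of bin between 0 and 0.09 m and x of cap0_center in the frame of tray between -0.125 and 0.125 m and y of cap0_center in the frame of tray between -0.125 and 0.125 m and z of cap0_center in the frame of tray between 0 and 0.06 m and x of cap1_center in the frame of tray between -0.125 and 0.125 m and y of cap1_center in the frame of tray between -0.125 and 0.125 m and z of cap1_center in the frame of tray between 0 and 0.06 m and x of cap2_center in the frame of tray between -0.125 and 0.125 m and y of cap2_center in the frame of tray between -0.125 and 0.125 m and z of cap2_center in the frame of tray between 0 and 0.06 m and x of cap3_center in the frame of tray between -0.125 and 0.125 m and y of cap3_center in the frame of tray between -0.125 and 0.125 m and z of cap3_center in the frame of tray between 0 and 0.06 m and z of tray_spout in the frame of bin above 0.04 m and contact force between tray and bin above 0.1 N and height (world z) of tray below 0.035 m and angle between tray's own z axis and vertical below 0.35 rad and contact force between the fingers and tray below 0.1 N and linear speed of tray below 0.03 m/s), for 0.3 s.
2. held by its grip tab, the tray is tipped up by more than 0.4 rad with its spout still over the bin (x of tray_spout in the frame of bin between -0.098 and 0.098 m and y of tray_spout in the frame of bin between -0.073 and 0.073 m and z of tray_spout in the frame of bin between 0 and 0.09 m and angle between tray's own z axis and vertical above 0.4 rad and contact force between the fingers and tray_tab above 0.5 N and height (world z) of tray_tab above 0.13 m), for 0.2 s.
At the end, for the whole second after the job is handed in: All four caps lie at rest inside the bin (their centres within its walls and no more than 60 mm above the bench), and the tray, let go and at rest, stands on its feet on the bench, flat or leaning on the bin's rim (tilted less than 0.3 rad, its origin less than 35 mm above the bench) (x of cap0_center in the frame of bin between -0.098 and 0.098 m and y of cap0_center in the frame of bin between -0.073 and 0.073 m and z of cap0_center in the frame of bin between 0 and 0.06 m and linear speed of each of cap0, cap1, cap2, cap3 below 0.03 m/s and x of cap1_center in the frame of bin between -0.098 and 0.098 m and y of cap1_center in the frame of bin between -0.073 and 0.073 m and z of cap1_center in the frame of bin between 0 and 0.06 m and x of cap2_center in the frame of bin between -0.098 and 0.098 m and y of cap2_center in the frame of bin between -0.073 and 0.073 m and z of cap2_center in the frame of bin between 0 and 0.06 m and x of cap3_center in the frame of bin between -0.098 and 0.098 m and y of cap3_center in the frame of bin between -0.073 and 0.073 m and z of cap3_center in the frame of bin between 0 and 0.06 m and angle between tray's own z axis and vertical below 0.3 rad and height (world z) of tray below 0.035 m and linear speed of tray below 0.02 m/s and angular speed of tray below 0.1 rad/s); the robot touches nothing.
It fails at once if a bystander (dishes, timer, medium bottle, sample pot, instrument case, tube rack, pipette) is shifted by more than 30 mm or tipped over (distance of any of dishes, timer, media, pot, case, rack, pipette from where it was at the start of the episode above 0.03 m or angle between any of dishes, timer, media, pot, case, rack, pipette's own z axis and vertical above 0.4 rad).
It also fails if it takes over 66 s, if anything falls off the work surface, if the arm or the gripper's body presses on something with over 40 N, if the wrist force passes 120 N, or if a joint passes its speed limit or range.

## Working session

There is one attempt and no reset: what is moved stays moved. The work goes in short steps, Python scripts to look and compute and a tool call to move; the robot and the scene stay as the last step left them, time stands still between calls to the robot, and variables do not carry over. Pictures are saved under pics/ and viewed, at most 10 in all, crops included, and the job is handed in when it is done.

Besides the shell and the picture viewer there is one more tool, called as a command line: name --argument value ..., lists and objects as JSON in quotes. arm_command: Moves the arm, as the interface text tells. Its arguments: {"type":"object","properties":{"deltas":{"type":"array","items":{"type":"number"}},"force":{"type":"number"}},"required":["deltas"]}

```bash
mkdir -p pics; python3 - <<'E'
from cell import sensors, optics, arm
import cv2
for n in("scene","side"):
    cv2.imwrite(f"pics/{n}0.png",optics.get_image(n))
    c=optics.calibration(n);print(n,c)
s=sensors.observe();print(s,arm.nose_length)
E
```

```text
scene {'camera_matrix': array([[542.74158636,   0.        , 318.42469835],
       [  0.        , 542.74158636, 249.78727644],
       [  0.        ,   0.        ,   1.        ]]), 'rvec': array([ 1.08844523,  2.55145532, -0.85559576]), 'tvec': array([ 0.42053235, -0.22316026,  1.66381263])}
side {'camera_matrix': array([[447.20151651,   0.        , 317.32291116],
       [  0.        , 447.20151651, 234.42652288],
       [  0.        ,   0.        ,   1.        ]]), 'rvec': array([ 2.2329783 , -0.37637305,  0.17753282]), 'tvec': array([-0.57494144,  0.13020946,  0.97435125])}
{'clock': 0.1, 'joints': array([ 1.0753761 ,  0.43517631,  0.02499184,  1.57395286, -0.01160463,
        1.13402028, -0.07507679]), 'dq': array([-0.00164457, -0.00090129, -0.00091009, -0.00209989, -0.00025669,
        0.00101255, -0.00080739]), 'joint_efforts': array([ 4.27183302e-03, -6.69130039e+01,  9.88758802e-01, -3.15147471e+01,
       -6.04243786e-02,  3.74278170e-02,  5.65948415e-05]), 'position': array([ 0.23903575, -0.5770369 ,  0.24502996]), 'ee_rot': array([-3.07988374e+00, -6.12718195e-01,  6.34600519e-04]), 'force': array([-0.21551671, -0.4300725 , -0.7119192 ]), 'ft_torque': array([ 0.0235584 ,  0.05184913, -0.04472547]), 'gripper_force': 0.0, 'width': 0.9986122923803054} 0.019
```

View pics/scene0.png

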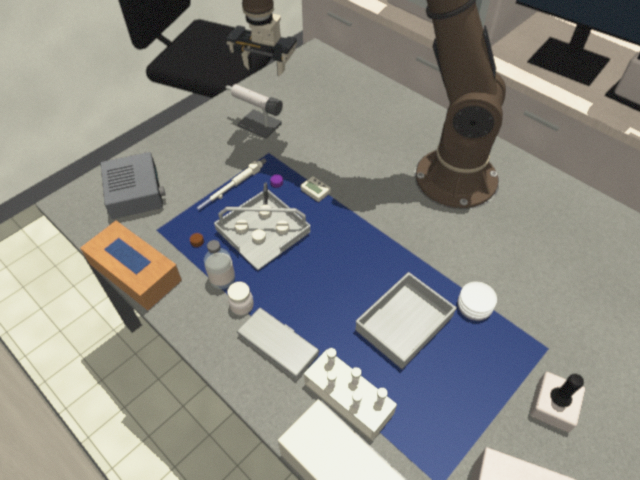

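View pics/side0.png

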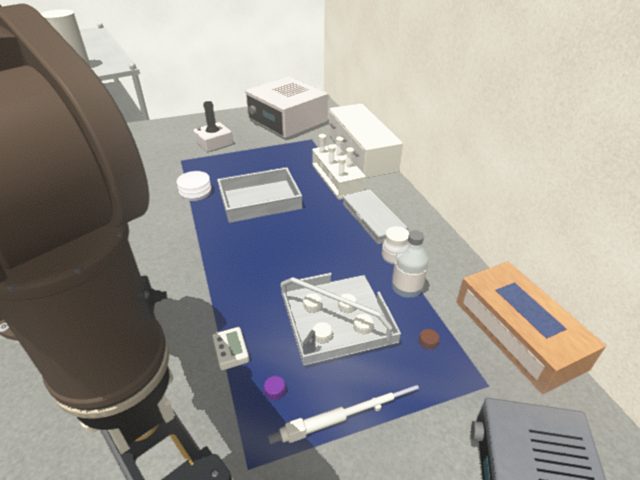

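The scene view shows the tray around (262,228) with its tab at (266,195), and the bin around (405,320). In the side view the tray is around (340,318), the tab at (310,340) and the bin at (260,193). I'll enlarge these.

```bash
python3 - <<'E'
import cv2,numpy as np
a=cv2.imread("pics/scene0.png");b=cv2.imread("pics/side0.png")
r=lambda i,x,y,w,h,s:cv2.resize(i[y:y+h,x:x+w],None,fx=s,fy=s,interpolation=cv2.INTER_CUBIC)
# 4 tiles 400x300
t=np.vstack([np.hstack([r(a,200,170,133,100,3),r(a,340,265,133,100,3)]),np.hstack([r(b,275,265,133,100,3),r(b,205,150,133,100,3)])])
cv2.imwrite("pics/crop0.png",t);print(t.shape)
E
```

```text
(600, 798, 3)
```

View pics/crop0.png

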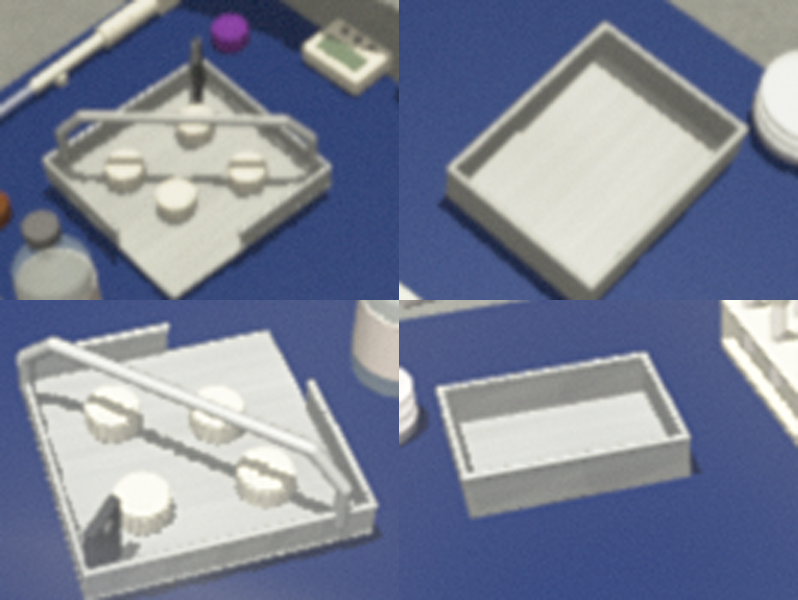

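```bash
cat >h.py <<'E'
from cell import sensors, optics, arm
import cv2,numpy as np
from scipy.optimize import least_squares
from scipy.spatial.transform import Rotation as R
CAL={n:optics.calibration(n) for n in("scene","side")}
def proj(n,P):
    c=CAL[n];return cv2.projectPoints(np.float64(P),c["rvec"],c["tvec"],c["camera_matrix"],None)[0][:,0]
def fit(obs,x0,pitch=False):
    # obs: {cam:[(body pt, px)]}; pose x,y,yaw
    def place(p,B):
        B=np.float64(B);r=R.from_euler('z',p[2]);
        return r.apply(B)+[p[0],p[1],0]
    f=lambda p:np.concatenate([(proj(n,place(p,[o[0] for o in v]))-[o[1] for o in v]).ravel() for n,v in obs.items()])
    s=least_squares(f,x0,loss='soft_l1');return s.x,f(s.x)
E
python3 - <<'E'
from h import *
tray={"scene":[((.134,0,.015),(257.7,269.7)),((0,-.134,.04),(215,223.3)),((0,.134,.04),(310.3,225)),((-.015,-.093,.085),(226.7,208.7)),((-.015,.093,.085),(296.7,210)),((-.112,0,.078),(265.3,184))],
"side":[((.134,0,.015),(364.3,276)),((-.134,0,.04),(302.7,356.7)),((0,-.134,.04),(400.3,334)),((-.015,.093,.085),(292.3,279.3)),((-.015,-.093,.085),(383.3,315))]}
b={(-1,-1):((408.3,273),(226.7,208.7)),(1,-1):((356.3,321.7),(302,195.7)),(-1,1):((455.7,308),(218,179.3)),(1,1):((404.7,362.7),(287.3,168))}
bn={n:[((.1*k[0],.075*k[1],.045),v[i]) for k,v in b.items()] for i,n in enumerate(("scene","side"))}
for nm,o in(("tray",tray),("bin",bn)):
    best=min((fit(o,[.55,0,y]) for y in(-2,0,2,3.1)),key=lambda r:np.abs(r[1]).sum())
    print(nm,best[0].round(4),np.degrees(best[0][2]).round(1));print(best[1].round(1).reshape(-1,2).tolist())
def ground(n,px,z):
    c=CAL[n];Rm=cv2.Rodrigues(c["rvec"])[0];d=Rm.T@np.linalg.inv(c["camera_matrix"])@[*px,1];o=-Rm.T@c["tvec"];return (o+d*(z-o[2])/d[2]).round(3)[:2]
for nm,px,z in(("media",(213,246),.15),("pot",(239,291),.072),("timer",(316,187),.022),("dish",(478,297),.045),("case1",(262,312),.03),("case2",(317,350),.03),("pip1",(262,165),.015),("pip2",(200,205),.015),("rack1",(322,352),.06),("rack2",(394,405),.06)): print(nm,ground("scene",px,z))
E
```

```text
tray [ 0.5562 -0.2685  0.7272] 41.7
[[-0.9, -1.3], [-1.8, -0.8], [-1.0, -0.1], [-0.4, -0.6], [-2.6, -0.3], [-1.4, 0.8], [-0.5, -1.5], [-0.4, -0.5], [-0.5, -0.9], [-0.1, -0.0], [-4.7, -0.5]]
bin [ 0.5096  0.2051 -0.0112] -0.6
[[-0.4, -0.2], [-0.6, 0.0], [-0.0, -0.0], [-0.8, -1.0], [0.1, -1.0], [-0.4, -2.0], [-0.2, -1.4], [-0.7, -1.8]]
media [ 0.739 -0.227]
pot [ 0.755 -0.127]
timer [ 0.339 -0.267]
dish [0.346 0.303]
case1 [ 0.742 -0.063]
case2 [0.722 0.108]
pip1 [ 0.383 -0.458]
pip2 [ 0.619 -0.468]
rack1 [0.728 0.131]
rack2 [0.711 0.33 ]
```

Tray is at (0.556, -0.269), yaw 41.7°. Bin is at (0.510, 0.205), yaw -0.6°. Fit residuals are about 1–2 px. Next I go above the bail at (0.545, -0.2785).

arm_command --deltas '[1e-09, 0, 1, 0.306, 0.2985, 0, 91.8, 0, 0, 1, 0.306, 0.2985, 0, 91.8, 0, 0, 1, 0.306, 0.2985, 0, 91.8, 0, 0, 1, 0.306, 0.2985, 0, 91.8, 0, 0, 1, 0.306, 0.2985, 0, 91.8, 0, 0, 1, 0.306, 0.2985, 0, 91.8, 0, 0, 1, 0.306, 0.2985, 0, 91.8, 0, 0, 1, 0.306, 0.2985, 0, 91.8, 0, 0, 1, 0.306, 0.2985, 0, 91.8, 0, 0, 1, 0.306, 0.2985, 0, 91.8, 0, 0, 1, 0.306, 0.2985, 0, 91.8, 0, 0, 1, 0.306, 0.2985, 0, 91.8]' --force 20

```text
clock: 1.3
position: [0.5451, -0.2787, 0.2452]
ee_rot: [-1.743, -2.612, 0.0]
force: [-0.5, 0.2, 0.1]
width: 0.999
gripper_force: 0.0
```

arm_command --deltas '[0, 0, 0.213, 0, 0, -0.05, 91.8, 0, 0, 0.213, 0, 0, -0.09, 91.8, 0, 0, 0.213, 0, 0, -0.12, 91.8, 0, 0, 0.213, 0, 0, -0.12, 91.8, 0, 0, 0.213, 0, 0, -0.12, 91.8]'

```text
clock: 1.8
position: [0.5452, -0.279, 0.1262]
ee_rot: [-1.29, -2.864, -0.0]
force: [0.2, -0.8, 0.4]
width: 1.001
gripper_force: 0.0
```

```bash
python3 - <<'E'
from h import *
s=sensors.observe();r=R.from_rotvec(s["ee_rot"]);print(s["position"].round(4),r.as_matrix().round(3).tolist(),s["joints"].round(2))
cv2.imwrite("pics/w1.png",optics.get_image("wrist"))
E
```

```text
[ 0.5452 -0.279   0.1262] [[-0.662, 0.749, -0.0], [0.749, 0.662, 0.0], [0.001, -0.0, -1.0]] [ 0.71  0.58 -0.47  1.71  0.32  0.93  0.83]
```

View pics/w1.png

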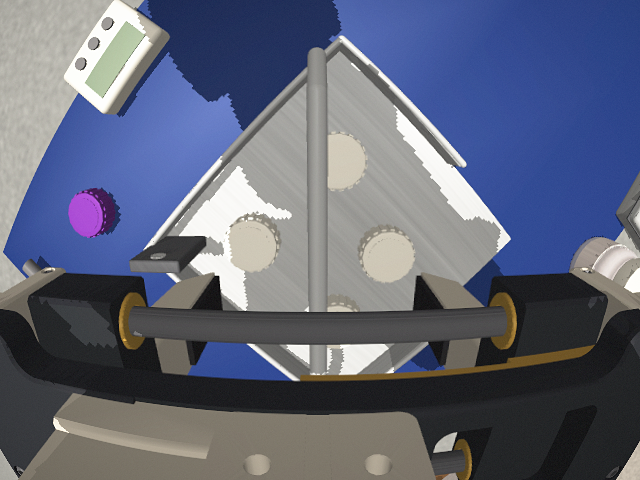

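The wrist view shows the bail running vertically at column 316, centred between the fingers (inner faces at 215 and 415). I'll descend and grip.

arm_command --deltas '[0, 0, 0, 0, 0, -0.02, 91.8, 0, 0, 0, 0, 0, -0.04, 91.8, 0, 0, 0, 0, 0, -0.04, 91.8, 0, 0, 0, 0, 0, -0.04, 0, 0, 0, 0, 0, 0, -0.04, 0, 0, 0, 0, 0, 0, -0.04, 0, 0, 0, 0, 0, 0, -0.04, 0, 0, 0, 0, 0, 0, -0.04, 0, 0, 0, 0, 0, 0, -0.04, 0, 0, 0, 0, 0, 0, -0.04, 0]' --force 20

```text
clock: 2.85
position: [0.5452, -0.2789, 0.0857]
ee_rot: [-1.286, -2.866, -0.0]
force: [-0.5, 0.2, 0.2]
width: 0.438
gripper_force: 0.0
```

arm_command --deltas '[0, 0, 0, 0, 0, 0, 0, 0, 0, 0, 0, 0, 0, 0, 0, 0, 0, 0, 0, 0, 0, 0, 0, 0, 0, 0, 0, 0, 0, 0, 0, 0, 0, 0, 0, 0, 0, 0, 0, 0, 0, 0, 0, 0, 0, 0, 0, 0, 0, 0, 0, 0, 0, 0, 0, 0]'

```text
clock: 3.65
position: [0.5452, -0.2789, 0.0857]
ee_rot: [1.286, 2.866, 0.0]
force: [0.4, 0.1, -0.6]
width: 0.098
gripper_force: 20.0
```

arm_command --deltas '[0, 0, 0, 0, 0, 0.005, 0, 0, 0, 0, 0, 0, 0.013, 0, 0, 0, 0, 0, 0, 0.023, 0, 0, 0, 0, -0.005, 0, 0.035, 0, 0, 0, 0, -0.01, 0, 0.047, 0, 0, 0, 0, -0.017, 0, 0.06, 0, 0, 0, 0, -0.024, 0, 0.071, 0, 0, 0, 0, -0.03, 0, 0.08, 0, 0, 0, 0, -0.034, 0, 0.087, 0, 0, 0, 0, -0.035, 0, 0.09, 0, 0, 0, 0, -0.035, 0, 0.09, 0, 0, 0, 0, -0.035, 0, 0.09, 0]'

```text
clock: 4.85
position: [0.5103, -0.2788, 0.1754]
ee_rot: [-1.286, -2.866, -0.0]
force: [0.3, -0.2, -4.7]
width: 0.104
gripper_force: 20.0
```

```bash
python3 - <<'E'
from h import *
s=sensors.observe();print(s["position"].round(4),s["force"].round(2),s["ft_torque"].round(2))
a=optics.get_image("scene");b=optics.get_image("side")
r=lambda i,x,y,w,h,s:cv2.resize(i[y:y+h,x:x+w],None,fx=s,fy=s,interpolation=cv2.INTER_CUBIC)
cv2.imwrite("pics/l1.png",np.hstack([r(a,170,110,200,200,2),r(b,240,210,200,200,2)]))
E
```

```text
[ 0.5103 -0.2788  0.1754] [ 0.34 -0.2  -4.68] [ 0.03 -0.16  0.01]
```

View pics/l1.png

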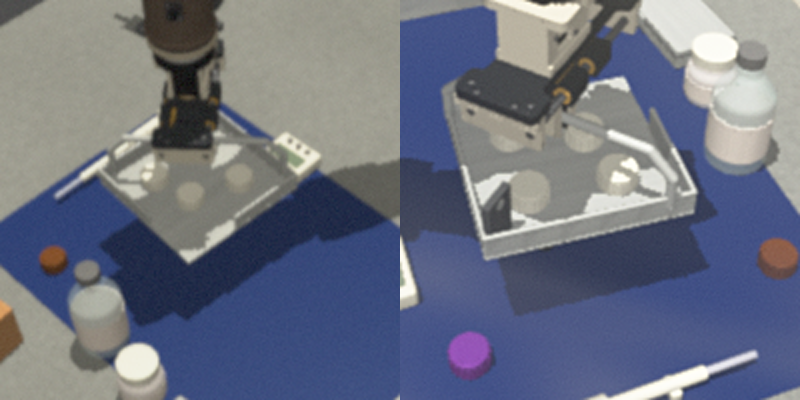

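The tray is lifted and level with four caps inside. Now I rotate it and carry it to the bin.

arm_command --deltas '[0, 0, 0.01, 0, 0.006, 0, 0, 0, 0, 0.03, 0, 0.018, 0, 0, 0, 0, 0.06, 0, 0.036, 0, 0, 0, 0, 0.1, 0, 0.06, 0, 0, 0, 0, 0.14, 0, 0.085, 0, 0, 0, 0, 0.18, 0, 0.11, 0, 0, 0, 0, 0.22, 0, 0.135, 0, 0, 0, 0, 0.26, 0, 0.16, 0, 0, 0, 0, 0.3, 0, 0.185, 0, 0, 0, 0, 0.34, 0, 0.21, 0, 0, 0, 0, 0.38, 0, 0.233, 0, 0, 0, 0, 0.42, 0, 0.255, 0, 0, 0, 0, 0.455, 0, 0.275, 0, 0, 0, 0, 0.485, -0.001, 0.292, 0, 0, 0, 0, 0.51, -0.001, 0.305, 0, 0, 0, 0, 0.525, -0.001, 0.312, 0, 0, 0, 0, 0.53, -0.001, 0.316, 0, 0, 0, 0, 0.53, -0.001, 0.316, 0, 0, 0, 0, 0.53, -0.001, 0.316, 0, 0, 0, 0, 0.53, -0.001, 0.316, 0]'

```text
schema error: expected a multiple of 7 numbers
```

```bash
python3 - <<'E'
from h import *
s=sensors.observe();print(s["position"].round(4),s["ee_rot"],s["force"].round(2),s["ft_torque"].round(2),s["joints"].round(2))
a=optics.get_image("scene");b=optics.get_image("side")
r=lambda i,x,y,w,h,s:cv2.resize(i[y:y+h,x:x+w],None,fx=s,fy=s,interpolation=cv2.INTER_CUBIC)
cv2.imwrite("pics/l2.png",np.hstack([r(a,280,200,200,200,2),r(b,180,130,200,200,2)]))
E
```

```text
[ 0.5102 -0.2787  0.1752] [-1.28533671e+00 -2.86576322e+00 -4.35864294e-04] [-0.62 -0.07 -4.54] [ 0.06 -0.18 -0.01] [ 0.76  0.49 -0.5   1.74  0.27  0.99  0.89]
```

View pics/l2.png

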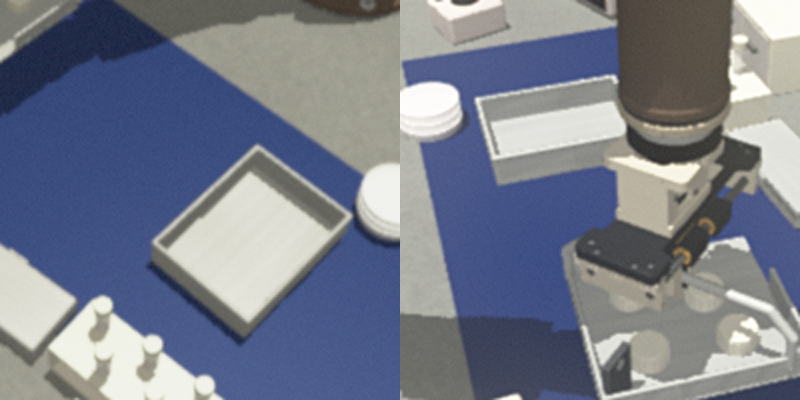

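The picture shows nothing moved: the command was refused because it was one number short. I'll resend it.

arm_command --deltas '[0, 0, 0.01, 0, 0.006, 0, 0, 0, 0, 0.03, 0, 0.018, 0, 0, 0, 0, 0.06, 0, 0.036, 0, 0, 0, 0, 0.1, 0, 0.06, 0, 0, 0, 0, 0.14, 0, 0.085, 0, 0, 0, 0, 0.18, 0, 0.11, 0, 0, 0, 0, 0.22, 0, 0.135, 0, 0, 0, 0, 0.26, 0, 0.16, 0, 0, 0, 0, 0.3, 0, 0.185, 0, 0, 0, 0, 0.34, 0, 0.21, 0, 0, 0, 0, 0.38, 0, 0.233, 0, 0, 0, 0, 0.42, 0, 0.255, 0, 0, 0, 0, 0.455, 0, 0.275, 0, 0, 0, 0, 0.485, -0.001, 0.292, 0, 0, 0, 0, 0.51, -0.001, 0.305, 0, 0, 0, 0, 0.525, -0.001, 0.312, 0, 0, 0, 0, 0.53, -0.001, 0.316, 0, 0, 0, 0, 0.53, -0.001, 0.316, 0, 0, 0, 0, 0.53, -0.001, 0.316, 0, 0, 0, 0, 0.53, -0.001, 0.316, 0, 0]'

```text
clock: 7.05
position: [0.5093, 0.0362, 0.1757]
ee_rot: [-0.02, -3.141, 0.001]
force: [0.1, -0.0, -4.5]
width: 0.098
gripper_force: 20.0
```

```bash
python3 - <<'E'
from h import *
s=sensors.observe();print(s["position"].round(4),s["ee_rot"],s["force"].round(2),s["ft_torque"].round(2),s["joints"].round(2))
a=optics.get_image("scene");b=optics.get_image("side")
r=lambda i,x,y,w,h,s:cv2.resize(i[y:y+h,x:x+w],None,fx=s,fy=s,interpolation=cv2.INTER_CUBIC)
cv2.imwrite("pics/l3.png",np.hstack([r(a,280,200,200,200,2),r(b,180,130,200,200,2)]))
E
```

```text
[0.5093 0.0362 0.1757] [-1.97024672e-02 -3.14140916e+00  6.67741642e-04] [ 0.08 -0.   -4.47] [ 0.12 -0.2   0.01] [ 0.41  0.44 -0.78  1.89  0.37  0.96  1.02]
```

View pics/l3.png

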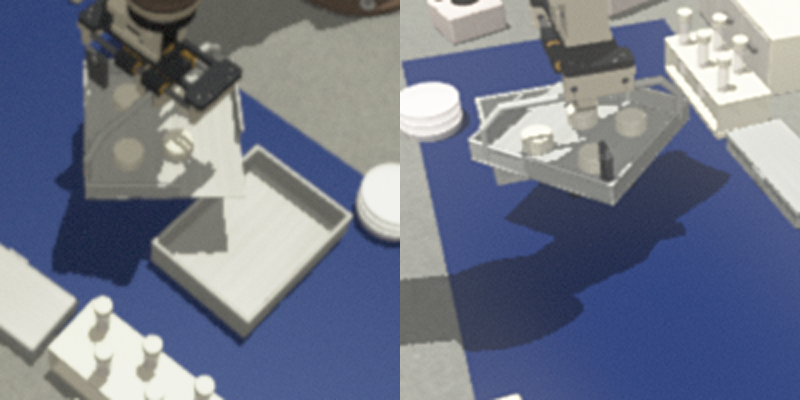

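The tray is now over the bin's near rim with the spout at about (400,298) in the scene view. I'll check for pitch and lateral offset.

```bash
python3 - <<'E'
from h import *
s=sensors.observe();p=s["position"]
B=np.array([-.015,0,.085])
def place(q,P): # yaw, pitch(spout up), lateral
    r=R.from_euler('z',q[0])*R.from_euler('y',-q[1])
    return r.apply(np.float64(P)-B-[0,q[2],0])+p
obs=[("scene",(.134,0,.015),(401,298)),("scene",(0,.134,.04),(401,240)),("scene",(0,-.134,.04),(322,297)),("side",(-.134,0,.04),(286.5,231.5)),("side",(-.112,0,.078),(282.5,202.5)),("side",(0,-.134,.04),(324,180))]
f=lambda q:np.concatenate([proj(n,place(q,[P]))[0]-px for n,P,px in obs])
for o in obs:print(o[1],proj(o[0],place([1.56,0,0],[o[1]]))[0].round(1),o[2])
r=least_squares(f,[1.56,0,0],loss='soft_l1');print(r.x,f(r.x).round(1))
E
```

```text
(0.134, 0, 0.015) [402.2 297.2] (401, 298)
(0, 0.134, 0.04) [395.9 228.3] (401, 240)
(0, -0.134, 0.04) [322.  292.4] (322, 297)
(-0.134, 0, 0.04) [285.6 221.8] (286.5, 231.5)
(-0.112, 0, 0.078) [282.1 201.7] (282.5, 202.5)
(0, -0.134, 0.04) [324.1 179.2] (324, 180)
[1.52101207 0.10526024 0.00475112] [ 1.1 -0.  -3.5 -8.9 -1.9 -3.8 -1.1 -6.6  0.1  2.7  2.3 -1.6]
```

The points I read reliably agree with a level tray within 1–2 mm. Next I lower the tray, lean it back about the rim and release.

arm_command --deltas '[0, 0, 0, 0, 0.001, -0.01, 0, 0, 0, 0, 0, 0.001, -0.025, 0, 0, 0, 0, 0, 0.001, -0.04, 0, 0, 0, 0, 0, 0.001, -0.05, 0, 0, 0, 0, 0, 0.001, -0.056, 0, 0.01, 0, 0, 0, 0, -0.059, 0, 0.032, 0, 0, 0, -0.003, -0.0624, 0, 0.048, 0, 0, 0, -0.0045, -0.065, 0, 0.064, 0, 0, 0, -0.006, -0.0673, 0, 0.08, 0, 0, 0, -0.0075, -0.07, 0, 0.0955, 0, 0, 0, -0.009, -0.0724, 0, 0.11, 0, 0, 0, -0.0105, -0.075, 0, 0.1235, 0, 0, 0, -0.0115, -0.077, 0, 0.1235, 0, 0, 0, -0.0115, -0.0775, 0, 0.1235, 0, 0, 0, -0.0115, -0.0775, 0]'

```text
clock: 8.65
position: [0.5097, 0.0254, 0.0992]
ee_rot: [-0.018, -3.127, -0.305]
force: [-5.2, -3.4, 12.4]
width: 0.099
gripper_force: 20.0
```

arm_command --deltas '[0, 0, 0, 0, 0, 0.0015, 0, 0, 0, 0, 0, 0, 0.0015, 0, 0, 0, 0, 0, 0, 0.0015, 30, 0, 0, 0, 0, 0, 0.0015, 60, 0, 0, 0, 0, 0, 0.0015, 60, 0, 0, 0, 0, 0, 0.0015, 60, 0, 0, 0, 0, 0, 0.0015, 60, 0, 0, 0, 0, 0, 0.0015, 60, 0, 0, 0, 0, 0, 0.0015, 60, 0, 0, 0, 0, 0, 0.0015, 60, 0, 0, 0, 0, 0, 0.0015, 60, 0, 0, 0, 0, 0, 0.0015, 60]'

```text
clock: 9.85
position: [0.5092, 0.0256, 0.0997]
ee_rot: [-0.017, -3.126, -0.304]
force: [-1.0, 0.0, -0.7]
width: 0.653
gripper_force: 0.0
```

arm_command --deltas '[0, 0, 0, 0, -0.003, 0.015, 60, 0, 0, 0, 0, -0.008, 0.04, 60, 0, 0, 0, 0, -0.016, 0.08, 60, 0, 0, 0, 0, -0.024, 0.12, 60, 0, 0, 0, 0, -0.024, 0.12, 60]'

```text
clock: 10.35
position: [0.5119, 0.0012, 0.2244]
ee_rot: [0.018, 3.121, 0.302]
force: [0.8, -0.8, -0.4]
width: 0.653
gripper_force: 0.0
```

```bash
python3 - <<'E'
from h import *
s=sensors.observe();print(s["position"].round(4),s["ee_rot"],s["force"].round(2),s["joints"].round(2))
a=optics.get_image("scene");b=optics.get_image("side")
cv2.imwrite("pics/scene4.png",a);cv2.imwrite("pics/side4.png",b)
r=lambda i,x,y,w,h,s:cv2.resize(i[y:y+h,x:x+w],None,fx=s,fy=s,interpolation=cv2.INTER_CUBIC)
cv2.imwrite("pics/l4.png",np.hstack([r(a,300,200,133,160,3),r(b,190,150,133,160,3)]))
E
```

```text
[0.5119 0.0012 0.2244] [0.01839083 3.12056834 0.30247053] [ 0.77 -0.81 -0.43] [ 0.73  0.44 -0.95  1.82  0.2   1.02  1.29]
```

View pics/l4.png

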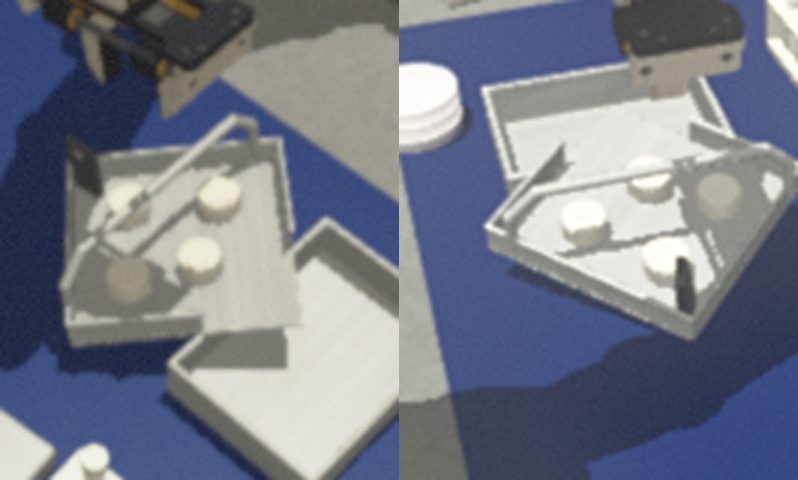

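The tray leans on the rim, with the lip at (300,327) inside the bin's mouth and four caps in it. The tab is at (85,165) on the left and (683,285) on the right. I'll fit its pose, and meanwhile turn the hand to the tab orientation, staying high.

```bash
python3 - <<'E'
from h import *
def place(q,P):
    r=R.from_euler('z',q[2])*R.from_euler('y',-q[3]); return r.apply(np.float64(P))+[q[0],q[1],.094*np.sin(q[3])]
obs=[("scene",(.134,0,.015),(400,309)),("scene",(0,.134,.04),(393.7,246.7)),("scene",(0,-.134,.04),(323.3,308.3)),("side",(-.134,0,.04),(287,258)),("side",(-.112,0,.078),(284.7,237)),("side",(0,.134,.04),(220.3,227.3))]
f=lambda q:np.concatenate([proj(n,place(q,[P]))[0]-px for n,P,px in obs]+[[(q[3]-.194)*200]])
r=least_squares(f,[.51,.056,1.56,.19],loss='soft_l1');print(r.x.round(4),f(r.x).round(1))
for P in((-.112,0,.063),(.134,0,.012),(-.112,0,.078)):print(P,place(r.x,[P]).round(4))
print(place([.5087,.0558,1.56,.194],[(-.112,0,.063)]).round(4))
E
```

```text
[0.5104 0.0594 1.5512 0.1927] [ 0.3 -0.4 -0.5 -0.4 -1.7  0.3  0.1 -2.6  0.   0.6 -1.9 -3.3 -0.3]
(-0.112, 0, 0.063) [[ 0.508  -0.0626  0.0584]]
(0.134, 0, 0.012) [[0.513  0.1886 0.0554]]
(-0.112, 0, 0.078) [[ 0.508  -0.0655  0.0731]]
[[ 0.5074 -0.0662  0.0583]]
```

arm_command --deltas '[0, 0.193, -0.981, -0.004, -0.086, -0.02, 60, 0, 0.193, -0.981, -0.004, -0.086, -0.02, 60, 0, 0.193, -0.981, -0.004, -0.086, -0.02, 60, 0, 0.193, -0.981, -0.004, -0.086, -0.02, 60, 0, 0.193, -0.981, -0.004, -0.086, -0.02, 60, 0, 0.193, -0.981, -0.004, -0.086, -0.02, 60, 0, 0.193, -0.981, -0.004, -0.086, -0.02, 60, 0, 0.193, -0.981, -0.004, -0.086, -0.02, 60, 0, 0.193, -0.981, -0.004, -0.086, -0.02, 60, 0, 0.193, -0.981, -0.004, -0.086, -0.02, 60, 0, 0.193, -0.981, -0.004, -0.086, -0.02, 60, 0, 0.193, -0.981, -0.004, -0.086, -0.02, 60, 0, 0.193, -0.981, -0.004, -0.086, -0.02, 60, 0, 0.193, -0.981, -0.004, -0.086, -0.02, 60]'

```text
clock: 11.85
position: [0.5049, -0.0843, 0.1992]
ee_rot: [-2.127, -2.109, -0.204]
force: [-0.4, -0.7, -0.5]
width: 0.652
gripper_force: 0.0
```

```bash
python3 - <<'E'
from h import *
s=sensors.observe();print(s["position"].round(4),R.from_rotvec(s["ee_rot"]).as_matrix().round(3).tolist(),s["joints"].round(2))
E
```

```text
[ 0.5049 -0.0843  0.1992] [[0.009, 1.0, -0.001], [0.981, -0.008, 0.193], [0.193, -0.003, -0.981]] [ 0.59  0.39 -0.52  1.84 -0.01  0.98  0.09]
```

Tool aligned and tab at about (0.508, -0.065, 0.058). I'll check in the air that the arm can reach the pouring tilt.

arm_command --deltas '[-0.605, 0, 0, 0.003, 0.114, 0.04, 60, -0.605, 0, 0, 0.003, 0.114, 0.04, 60, -0.605, 0, 0, 0.003, 0.114, 0.04, 60, -0.605, 0, 0, 0.003, 0.114, 0.04, 60, -0.605, 0, 0, 0.003, 0.114, 0.04, 60, -0.605, 0, 0, 0.003, 0.114, 0.04, 60, -0.605, 0, 0, 0.003, 0.114, 0.04, 60, -0.605, 0, 0, 0.003, 0.114, 0.04, 60]'

```text
clock: 12.65
position: [0.5074, 0.0335, 0.2369]
ee_rot: [1.776, 1.777, -0.707]
force: [-0.7, -0.4, 0.2]
width: 0.656
gripper_force: 0.0
```

```bash
python3 - <<'E'
from h import *
s=sensors.observe();print(s["position"].round(4),R.from_rotvec(s["ee_rot"]).as_matrix().round(3).tolist(),s["joints"].round(2))
E
```

```text
[0.5074 0.0335 0.2369] [[0.0, 1.0, 0.002], [0.726, 0.001, -0.688], [-0.688, 0.001, -0.726]] [-0.31  0.5  -0.39  1.79  0.73  1.5  -1.  ]
```

arm_command --deltas '[0.605, 0, 0, 0, -0.119, -0.037, 60, 0.605, 0, 0, 0, -0.119, -0.037, 60, 0.605, 0, 0, 0, -0.119, -0.037, 60, 0.605, 0, 0, 0, -0.119, -0.037, 60, 0.605, 0, 0, 0, -0.119, -0.037, 60, 0.605, 0, 0, 0, -0.119, -0.037, 60, 0.605, 0, 0, 0, -0.119, -0.037, 60, 0.605, 0, 0, 0, -0.119, -0.037, 60, 0.605, 0, 0, 0, -0.115, -0.06, 60, 0.605, 0, 0, 0, -0.112, -0.085, 60, 0.605, 0, 0, 0, -0.112, -0.11, 60, 0.605, 0, 0, 0, -0.112, -0.115, 60, 0.605, 0, 0, 0, -0.112, -0.115, 60]'

```text
clock: 13.95
position: [0.5081, -0.0819, 0.125]
ee_rot: [-2.129, -2.109, -0.205]
force: [0.4, 0.2, 0.5]
width: 0.651
gripper_force: 0.0
```

```bash
python3 - <<'E'
from h import *
s=sensors.observe();print(s["position"].round(4),R.from_rotvec(s["ee_rot"]).as_matrix().round(3).tolist(),s["joints"].round(2))
cv2.imwrite("pics/w5.png",optics.get_image("wrist"))
E
```

```text
[ 0.5081 -0.0819  0.125 ] [[0.01, 1.0, -0.0], [0.981, -0.009, 0.192], [0.192, -0.002, -0.981]] [ 0.56  0.48 -0.51  1.92  0.05  0.81  0.06]
```

View pics/w5.png

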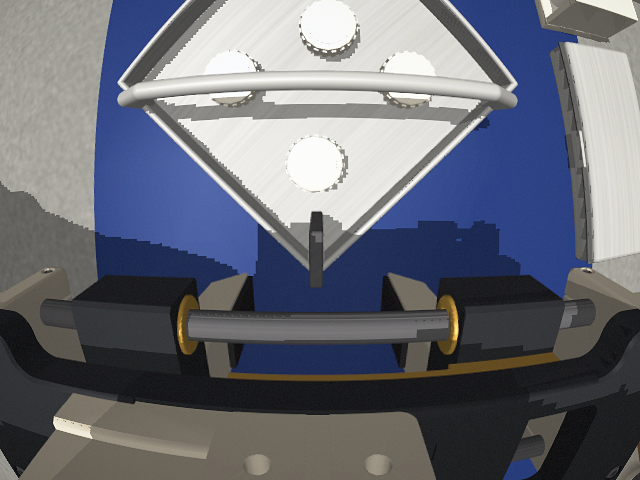

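The tab sits at column 316, centred between the fingers, with its top edge from row 212 (far) to 287 (near). I'll work out its position along the tray from those.

```bash
python3 - <<'E'
from h import *
c=optics.calibration("wrist");K=c["camera_matrix"];Rm=cv2.Rodrigues(c["rvec"])[0];o=-Rm.T@c["tvec"]
n=np.array([0,-np.sin(.193),np.cos(.193)])
h0=.078+n[2]*.018  # plane n.(p-(x0,y0,z0))=.078
for y0 in(.0558,.0594):
  for px in((316,287),(316,212)):
    u=np.array([(px[0]-K[0,2]),(px[1]-K[1,2])]);r=np.hypot(*u);th=r/K[0,0]
    d=Rm.T@np.array([*(u/r*np.sin(th)),np.cos(th)])
    O=np.array([.51,y0,.018]);t=(.078-n@(o-O))/(n@d);p=o+t*d
    print(y0,px,p.round(4),"tray x",((p-O)@[0,np.cos(.193),np.sin(.193)]).round(4))
E
```

```text
0.0558 (316, 287) [ 0.508  -0.0828  0.0704] tray x -0.126
0.0558 (316, 212) [ 0.5085 -0.0409  0.0786] tray x -0.0833
0.0594 (316, 287) [ 0.508  -0.083   0.0697] tray x -0.1298
0.0594 (316, 212) [ 0.5085 -0.0409  0.0779] tray x -0.087
```

arm_command --deltas '[0, 0, 0, 0, 0.0055, 0, 60, 0, 0, 0, 0, 0.0095, -0.02, 60, 0, 0, 0, 0, 0.0135, -0.042, 60, 0, 0, 0, 0, 0.017, -0.058, 60, 0, 0, 0, 0, 0.018, -0.064, 60, 0, 0, 0, 0, 0.018, -0.064, 60, 0, 0, 0, 0, 0.018, -0.064, 0, 0, 0, 0, 0, 0.018, -0.064, 0, 0, 0, 0, 0, 0.018, -0.064, 0, 0, 0, 0, 0, 0.018, -0.064, 0, 0, 0, 0, 0, 0.018, -0.064, 0, 0, 0, 0, 0, 0.018, -0.064, 0, 0, 0, 0, 0, 0.018, -0.064, 0, 0, 0, 0, 0, 0.018, -0.064, 0, 0, 0, 0, 0, 0.018, -0.064, 0, 0, 0, 0, 0, 0.018, -0.064, 0, 0, 0, 0, 0, 0.018, -0.064, 0]' --force 40

```text
clock: 15.7
position: [0.5081, -0.0644, 0.0607]
ee_rot: [-2.13, -2.107, -0.205]
force: [-0.9, -0.5, 0.6]
width: 0.086
gripper_force: 40.0
```

Gripped at 7.9 mm. I'll tip it up slowly about the rim.

arm_command --deltas '[-0.0255, 0, 0, 0, 0.0008, 0.0083, 0, -0.0509, 0, 0, 0, 0.0019, 0.0164, 0, -0.0764, 0, 0, 0, 0.0033, 0.0242, 0, -0.1019, 0, 0, 0, 0.005, 0.0318, 0, -0.1273, 0, 0, 0, 0.007, 0.0393, 0, -0.1528, 0, 0, 0, 0.0093, 0.0469, 0, -0.1783, 0, 0, 0, 0.0119, 0.0544, 0, -0.2037, 0, 0, 0, 0.0148, 0.0619, 0, -0.2292, 0, 0, 0, 0.018, 0.0692, 0, -0.2546, 0, 0, 0, 0.0214, 0.0763, 0, -0.2801, 0, 0, 0, 0.0252, 0.0833, 0]'

```text
clock: 16.8
position: [0.5077, -0.0391, 0.1439]
ee_rot: [2.101, 2.079, -0.26]
force: [-0.9, 0.5, -4.9]
width: 0.082
gripper_force: 40.0
```

arm_command --deltas '[-0.0255, 0, 0, 0, 0.004, 0.0063, 0, -0.0509, 0, 0, 0, 0.0083, 0.0125, 0, -0.0764, 0, 0, 0, 0.0127, 0.019, 0, -0.1019, 0, 0, 0, 0.0176, 0.0254, 0, -0.1273, 0, 0, 0, 0.0227, 0.0314, 0, -0.1528, 0, 0, 0, 0.0279, 0.0373, 0, -0.1783, 0, 0, 0, 0.0335, 0.043, 0, -0.2037, 0, 0, 0, 0.0391, 0.0484, 0, -0.2292, 0, 0, 0, 0.0451, 0.0537, 0, -0.2292, 0, 0, 0, 0.0451, 0.0537, 0, -0.2292, 0, 0, 0, 0.0451, 0.0537, 0, -0.2292, 0, 0, 0, 0.0451, 0.0537, 0, -0.2292, 0, 0, 0, 0.0451, 0.0537, 0, -0.2292, 0, 0, 0, 0.0451, 0.0537, 0, -0.2292, 0, 0, 0, 0.0451, 0.0537, 0]'

```text
clock: 18.3
position: [0.5082, 0.0055, 0.1978]
ee_rot: [1.885, 1.864, -0.583]
force: [0.3, 0.4, -3.5]
width: 0.083
gripper_force: 40.0
```

```bash
python3 - <<'E'
from h import *
s=sensors.observe();print(s["position"].round(4),s["force"].round(2),s["ft_torque"].round(2),s["joints"].round(2))
a=optics.get_image("scene");b=optics.get_image("side")
r=lambda i,x,y,w,h,s:cv2.resize(i[y:y+h,x:x+w],None,fx=s,fy=s,interpolation=cv2.INTER_CUBIC)
cv2.imwrite("pics/l6.png",np.hstack([r(a,335,220,133,160,3),r(b,190,130,133,160,3)]))
# white blobs count in the bin
E
```

```text
[0.5082 0.0055 0.1978] [ 0.34  0.42 -3.5 ] [ 0.89 -0.09 -0.05] [-0.33  0.44 -0.21  1.88  0.64  1.25 -0.88]
```

View pics/l6.png

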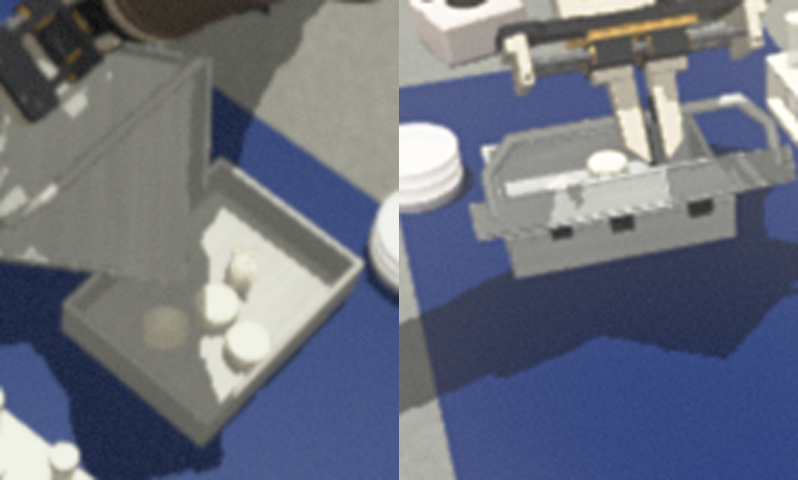

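All four caps lie in the bin, at (165,328), (218,305), (247,345) and (240,268) in the left crop. The wrist load fell by about 1 N, which fits an empty tray. I'll lower it along the same arc.

arm_command --deltas '[0.0509, 0, 0, 0, -0.0116, -0.0107, 0, 0.1019, 0, 0, 0, -0.0224, -0.0223, 0, 0.1528, 0, 0, 0, -0.0324, -0.0347, 0, 0.2037, 0, 0, 0, -0.0411, -0.0479, 0, 0.2547, 0, 0, 0, -0.0489, -0.0617, 0, 0.3056, 0, 0, 0, -0.0555, -0.0761, 0, 0.3565, 0, 0, 0, -0.061, -0.0911, 0, 0.4074, 0, 0, 0, -0.0653, -0.1062, 0, 0.4329, 0, 0, 0, -0.067, -0.1138, 0, 0.4584, 0, 0, 0, -0.0684, -0.1216, 0, 0.4838, 0, 0, 0, -0.0695, -0.1297, 0, 0.5, 0, 0, 0, -0.07, -0.134, 0, 0.5093, 0, 0, 0, -0.0703, -0.1365, 0, 0.5093, 0, 0, 0, -0.0703, -0.137, 0, 0.5093, 0, 0, 0, -0.0703, -0.137, 0]'

```text
clock: 19.9
position: [0.5084, -0.0644, 0.061]
ee_rot: [-2.13, -2.108, -0.205]
force: [-1.4, 0.1, -1.8]
width: 0.084
gripper_force: 40.0
```

arm_command --deltas '[0, 0, 0, 0, 0, -0.0005, 0, 0, 0, 0, 0, 0, -0.0005, 15, 0, 0, 0, 0, 0, -0.0005, 50, 0, 0, 0, 0, 0, -0.0005, 50, 0, 0, 0, 0, 0, -0.0005, 50, 0, 0, 0, 0, 0, -0.0005, 50, 0, 0, 0, 0, 0, -0.0005, 50, 0, 0, 0, 0, 0, -0.0005, 50, 0, 0, 0, 0, 0, -0.0005, 50]'

```text
clock: 20.8
position: [0.5082, -0.0644, 0.0602]
ee_rot: [-2.13, -2.107, -0.205]
force: [-0.2, -0.2, -0.3]
width: 0.541
gripper_force: 0.0
```

arm_command --deltas '[0, 0, 0, 0, -0.003, 0.015, 50, 0, 0, 0, 0, -0.008, 0.04, 50, 0, 0, 0, 0, -0.017, 0.085, 50, 0, 0, 0, 0, -0.026, 0.13, 50, 0, 0, 0, 0, -0.05, 0.17, 50, 0, 0, 0, 0, -0.1, 0.19, 50, 0, 0, 0, 0, -0.15, 0.2, 50, 0, 0, 0, 0, -0.15, 0.2, 50, 0, 0, 0, 0, -0.15, 0.2, 50, 0, 0, 0, 0, -0.15, 0.2, 50, 0, 0, 0, 0, -0.15, 0.2, 50]'

```text
clock: 21.9
position: [0.5082, -0.2125, 0.2599]
ee_rot: [-2.126, -2.109, -0.205]
force: [1.2, -0.3, 0.3]
width: 0.542
gripper_force: 0.0
```

```bash
python3 - <<'E'
from h import *
a=optics.get_image("scene");b=optics.get_image("side")
cv2.imwrite("pics/scene7.png",a)
# compare tray with its placed look (scene4) and count cap blobs inside bin mouth
o=cv2.imread("pics/scene4.png")
reg=lambda i:cv2.cvtColor(i,cv2.COLOR_BGR2GRAY)[285:318,370:405].astype(float)
print("spout shift",cv2.phaseCorrelate(reg(o),reg(a)))
print("tray shift",cv2.phaseCorrelate(*[cv2.cvtColor(i,cv2.COLOR_BGR2GRAY)[240:320,315:400].astype(float) for i in(o,a)]))
q=np.array([[-.096,-.071],[.096,-.071],[.096,.071],[-.096,.071]])
P=np.c_[q+[.5096,.2051],np.full(4,.02)]
m=np.zeros(a.shape[:2],np.uint8);cv2.fillPoly(m,[proj("scene",P).astype(int)],255)
d=cv2.subtract(a,o).max(2)
n,_,st,ce=cv2.connectedComponentsWithStats(((cv2.absdiff(a,o).max(2)>25)&(m>0)).astype(np.uint8))
print([(s[4],c.round()) for s,c in zip(st[1:],ce[1:]) if s[4]>20])
s=sensors.observe();print(s["clock"],s["position"].round(3),s["force"].round(2),abs(s["dq"]).max())
E
```

```text
spout shift ((0.10081392121479382, -0.18362369190102257), 0.8957936046089346)
tray shift ((-0.1488969232595707, 0.14670549237867903), 0.6400296642146097)
[(np.int32(78), array([414., 314.])), (np.int32(173), array([408., 333.])), (np.int32(177), array([388., 333.]))]
22.0 [ 0.508 -0.213  0.26 ] [-0.08  0.28  0.58] 0.0052875099455554665
```

```bash
python3 -c "
from cell import arm;print(arm.sign_off())"
```

```text
the job is handed in; nothing more can be done
None
```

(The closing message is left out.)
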